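Slip-test the clamping cauls

ROBOT

A 6-joint arm with a two-finger parallel gripper is mounted at the origin on the work surface. World frame = base frame: x ahead of the robot, y to its left, z up, the work surface at z = 0. Lengths are in m, angles in rad, forces in N, time in s.
With the tool pointing down it reaches from about 0.35 to 0.975 m from the base axis. Payload 4.9 kg.
Tool frame: the origin (TCP) lies at the very end of the fingers, on their centre line; the grasp point (between the pads) lies manip.grip_point_offset behind it (manip.grip_point_offset is the distance from the TCP to the grasp point, in m); z points along the fingers, y is the line along which they close (so a half turn about z gives the same grasp; the last joint's range is limited). The gripper opens to 85 mm and grips with 20 to 120 N. Pads are 22 mm wide; open, the fingers measure 114 mm over their backs; the gripper's body (76 mm by 85 mm) begins 54 mm behind the grasp point. The pads swing forward as they close: fully open they stand 13 mm farther back than shut.
Start: joints at [-1.298, 0.053, 1.613, -0, 1.476, -0.119], TCP at [0.239, -0.578, 0.209] pointing down, gripper open.
Joint ranges: [-3.01, 3.01], [-1.01, 2.22], [0.06, 2.58], [-1.02, 4.17], [0.09, 2.62], [-3.14, 3.14]. Speed limits (rad/s): [2.57, 2.57, 3.14, 3.14, 3.14, 3.14].

INTERFACE

Orientations are given as a unit quaternion [w, x, y, z].
In Python, from plant import manip gives the robot as it stands.
- The arm moves only by the shell command python3 -m crank 'ROWS' [OPENING]. ROWS is JSON, a list of rows, each an object of numbers: "x", "y", "z": the shift along the tool's x, y, z in cm; "turn": the turn about the tool's z in rad. In form: [{"x": .., "y": .., "z": .., "turn": ..}, ...]. A call has 1 to 5 rows; each row shifts and turns the commanded pose from where the row before left it, along the tool's axes as they then stand; what a row does not reach is not made up. A row lasts 1/10 s, in which the tool goes at most 50 mm and 8.59 degrees, less where a joint would pass 70% of its speed; a pose out of reach is approached as far as the arm can. A call with a gripper value outside its range is refused whole. OPENING is the opening in per cent of the stroke, from 0 (shut) to 100 (fully open), set as the call begins (- or left out, the last holds). The fingers move at their own pace and stop on an object; the grip force is fixed at half the most. Time passes only in rows, so rows that do not move let the fingers close. It gives the time, the measured TCP pose, the force, the opening and the grip force at its end, in the units of the state.
- manip.state(): the state, without advancing time (a new reading comes with each control period).
- manip.grab_frame(name): name is "side" or "top" or "wrist"; returns (picture, depth): 420x560x3 uint8, red, green, blue; 420x560 float32, m along the optical axis (not along the pixel's ray), 0 where there is no reading.
- manip.camera_model(name): a dict with "mtx" (3x3 intrinsics, pixels), "world_to_cam" (4x4, takes a point from world to camera coordinates). Camera axes: x right, y down, z forward; pixel columns grow to the right and rows downward; lengths in m; the calibration is good to about 2 mm. The wrist camera is an equidistant fisheye: a pixel r from the principal point sees the ray r / f radians off the axis. A picture is of the moment at which its call begins: read the wrist's pose just before it. camera_model takes no time and is no camera call; for the wrist camera it gives the pose at the moment of the call.
- manip.job_done(): hands the job in; it is judged then, once.
The state is a dict: "time": time; "joint_pos": joint angles; "joint_vel": joint speeds; "joint_efforts": joint torques, N m; "tool_pos": TCP position; "tool_rot": TCP orientation; "contact_force": force on the tool from outside, world axes, zero at the start; "ft_torque": the same for the moment, N m; "gripper_width": opening from 0.0 (shut) to 1.0 (fully open); "grasp_force": force on a finger pad.
Only numpy, scipy, OpenCV 4.12 (cv2) and the standard library are available. Lean on these libraries where they do the work, as an engineer would, in place of code of your own. Each camera call takes 0.05 s, during which the arm holds its last target. There are 200 camera calls.

TASK

Three cork-faced clamping cauls lie on the slip board: slowly raise the handle end of the board to the red 20 degree mark and no farther, and hold it there until the caul with the glazed facing has slid by itself into the trough at the foot. Then lower the board gently all the way down, leave the failed caul in the trough, and set the two cauls that held side by side in the open box, flat with the cork down and without dropping them. Do not touch the cauls while the board is up, and leave the block plane and the glue bottle where they stand.

Things in the scene. Friction and masses are not known exactly. Their poses are not given: they have to be found in the camera images.
- ramp: slip-test ramp, fixed on the bench: plywood plinth, x -120 to 210 mm, y -165 to 165 mm, and a hinged board with dark laminate top, x -120 to 99 mm, 300 mm wide, top 56 mm above the bench when down. Origin at bench height; x points down the slope, from the handle end (robot side) to the foot. The cauls start on the board near x -30 mm in three lanes 97 mm apart in y, 84 mm side across.
- board (a joint): tilt of the hinged board in rad: 0 is down on its battens, growing as the handle end is raised; the red mark is 0.35 (20 degrees). Its stop is far above, at 0.6. No latch and hardly any friction: let go, the board falls. Some 4 to 6 N lift it at the handle.
- board_handle (a point): centre of the handle: round steel bar 14 mm thick, 120 mm long, level across the board's rising end (along the ramp's y), 33 mm clear of the board's end, on two arms 52 mm either side of the centre. 48.5 mm above the bench when down, nothing beneath. 260 mm from the hinge axis; the bar can turn in the fingers as the board tilts.
- ramp_hinge (a point): middle of the board's hinge axis, along the ramp's y at the foot of the board, as high as the handle when the board is down.
- red_mark (a point): bold red 20 degree mark on the brass quadrant, a 4 mm thick curved strip beside the board (ramp y 163 mm) with dark ticks every 5 degrees, rising to 140 mm above the bench. A red pointer on the board's edge, 200 mm from the hinge, runs along it.
- trough (a point): centre of the felt floor of the catch trough at the foot of the board: 88 mm (ramp x) by 306 mm inside, floor 20 mm and rims 62 mm above the bench.
- caul_1_mid (a point): centre (half-way up) of one of three look-alike clamping cauls: pale maple block, dark dot on top, 84 (its y) x 46 (its x, the grip, in line with the slope) x 34 mm high, with a 4 mm cork facing underneath; grip the wood above it. 60 to 130 g. One of the three has a glazed facing and slides well below 20 degrees, two hold beyond 26; it cannot be seen which.
- caul_2_mid (a point): the same for the second caul.
- caul_3_mid (a point): the same for the third caul.
- caul_box_in (a point): centre of the inner floor of the open red-brown box for sound cauls, fixed on the bench left or right of the ramp: 250 mm along its x, 150 mm along its y, 42 mm high, walls 6 mm, inner floor about 6 mm above the bench. Axes are the box's. Two cauls fit lying across it, one behind the other along x; centres 110 mm apart leave room for fingers. Empty at the start.
- block_plane: bystander: small steel block plane with a brass cap, 155 x 50 mm, 57 mm high, on the other side of the ramp from the box. Origin under its middle.
- glue_bottle: bystander: upright glue bottle with a red cap, 60 mm across, 150 mm high, beyond the plane. Origin under its middle.
There are look-alikes about, which are no part of the job. What is shaped like the part that bears caul_3_mid but purple is not meant. Leave any blue look-alike of the part that bears caul_2_mid alone.

How it is judged:
By the outcome, as a careful person would: the job done as asked, in the order asked, and still so for the second after the job is handed in, with the robot touching nothing.
It also fails if it takes over 67 s, if anything falls off the work surface, if the arm or the gripper's body presses on something with over 40 N, if the wrist force passes 120 N, or if a joint passes its speed limit or range.

## Working session

There is one attempt and no reset: what is moved stays moved. The work goes in short steps, Python scripts to look and compute and a shell command to move; the robot and the scene stay as the last step left them, time stands still between calls to the robot, and variables do not carry over. Pictures are saved under pics/ and viewed, at most 13 in all, crops included, and the job is handed in when it is done.

```bash
ls; mkdir -p pics; python3 - <<'E'
from plant import manip
import cv2,numpy as np
print(manip.grip_point_offset, manip.state())
for n in ("side","top"):
    p,d=manip.grab_frame(n); cv2.imwrite(f"pics/{n}0.png",cv2.resize(p[:,:,::-1],(800,600),interpolation=cv2.INTER_CUBIC)); np.save(f"pics/{n}0d.npy",d)
    np.save(f"pics/{n}0.npy",p)
    print(n,manip.camera_model(n))
E
```

```text
pics
0.0187 {'time': 0.0, 'joint_pos': array([-1.29800135e+00,  5.33747817e-02,  1.61431161e+00, -1.00547684e-06,
        1.47601588e+00, -1.18986643e-01]), 'joint_vel': array([-0.00050136, -0.00023635,  0.00118569, -0.00027921, -0.00125293,
        0.00054252]), 'joint_efforts': array([-5.83497786e-04, -3.93681085e+01, -3.70178425e+01, -1.57609684e-04,
        6.97144977e-03, -4.54505425e-05]), 'tool_pos': array([ 0.23847006, -0.57697928,  0.20774145]), 'tool_rot': array([-1.05165638e-03,  9.80874116e-01,  1.94640325e-01, -8.15384950e-05]), 'contact_force': array([-0.37838094,  1.11187215,  0.11484637]), 'ft_torque': array([ 0.00399345, -0.05718057, -0.04626302]), 'grasp_force': 0.0, 'gripper_width': 0.9969225085491707}
side {'mtx': array([[448.05995692,   0.        , 274.9460652 ],
       [  0.        , 448.05995692, 209.75274817],
       [  0.        ,   0.        ,   1.        ]]), 'world_to_cam': array([[-0.97853962, -0.20551183, -0.01500332,  0.55219798],
       [-0.12049801,  0.62977052, -0.76737821,  0.13752776],
       [ 0.16715395, -0.74910211, -0.64101917,  1.10740393],
       [ 0.        ,  0.        ,  0.        ,  1.        ]])}
top {'mtx': array([[535.06582572,   0.        , 285.60711891],
       [  0.        , 535.06582572, 210.9486973 ],
       [  0.        ,   0.        ,   1.        ]]), 'world_to_cam': array([[-4.78020299e-04, -9.99998693e-01,  1.54466870e-03,
        -7.37437167e-03],
       [-9.95529208e-01,  3.29984041e-04, -9.44536267e-02,
         5.64888406e-01],
       [ 9.44529935e-02, -1.58291355e-03, -9.95528064e-01,
         1.09221924e+00],
       [ 0.00000000e+00,  0.00000000e+00,  0.00000000e+00,
         1.00000000e+00]])}
```

View pics/top0.png

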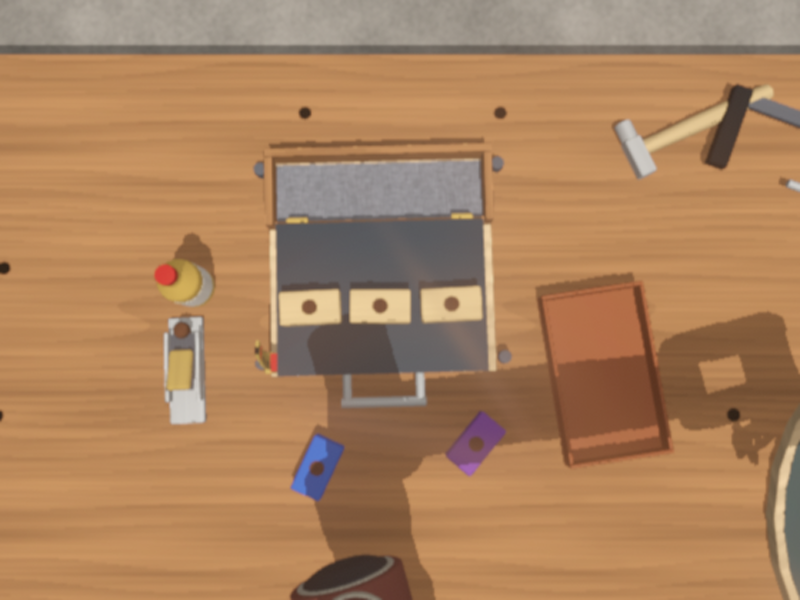

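View pics/side0.png

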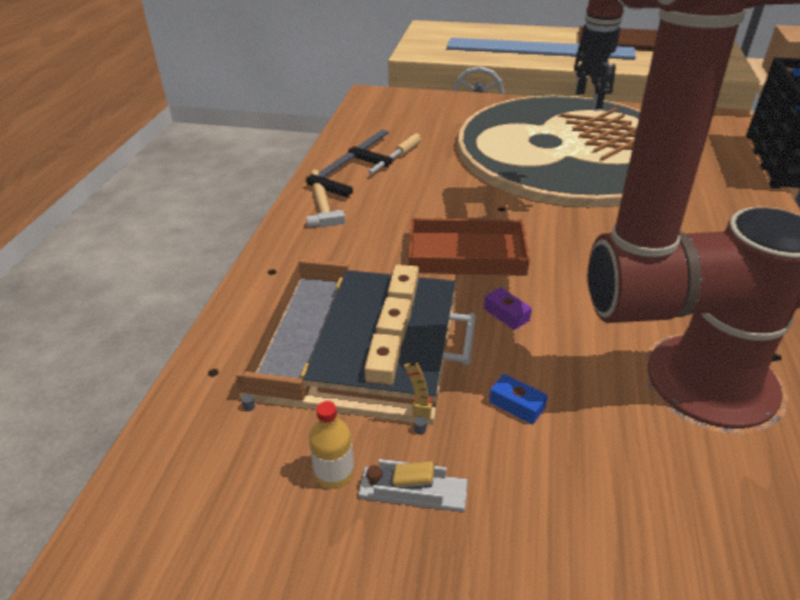

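Top view: the candidates for the cauls are three pale maple blocks on the board at (309,306), (380,305) and (452,303). The blue block at (318,466) and the purple one at (476,443) are look-alikes to leave alone. The handle bar is at (384,402), the box at (605,375), the plane at (185,370) and the bottle at (182,282). I choose the three pale blocks, which the side view confirms are on the board, and measure them from the depth image.

```bash
cat > h.py <<'E'
import numpy as np,cv2
from plant import manip
def cloud(d,cm):
    K=cm["mtx"];T=np.linalg.inv(cm["world_to_cam"])
    v,u=np.mgrid[:d.shape[0],:d.shape[1]]
    P=np.stack([(u-K[0,2])/K[0,0]*d,(v-K[1,2])/K[1,1]*d,d],-1)
    return P@T[:3,:3].T+T[:3,3]
def rect(W,m):
    p=W[m]; r=cv2.minAreaRect((p[:,:2]*1000).astype(np.float32)); return [np.round(x,1) for x in r],np.round(1000*np.median(p[:,2]),1),len(p)
def box(u0,v0,u1,v1,shape=(420,560)):
    m=np.zeros(shape,bool); m[int(v0*.7):int(v1*.7),int(u0*.7):int(u1*.7)]=1; return m
def proj(cm,p):
    q=cm["world_to_cam"]@np.r_[p,1]; q=cm["mtx"]@q[:3]; return q[:2]/q[2]/.7
E
python3 - <<'E'
from h import *
d=np.load("pics/top0d.npy");p=np.load("pics/top0.npy");cm=manip.camera_model("top");W=cloud(d,cm);z=W[...,2]
for b in [(270,280,344,335),(346,280,415,335),(417,280,490,335)]:
    print("caul",rect(W,box(*b)&(z>.08)))
print("board",rect(W,box(272,225,490,376)&(abs(z-.056)<.006)))
print("board dark",rect(W,box(272,225,492,378)&(p.max(-1)<90)&(z>.045)&(z<.065)))
print("bar",rect(W,box(335,394,432,412)&(z>.044)))
print("bar+",rect(W,box(335,385,432,412)&(z>.03)))
m=box(530,270,680,475)&(z>.033)
print("box rim",rect(W,m))
m=box(550,300,650,450)&(z<.015); print("boxfloor",rect(W,m))
print("trough",rect(W,box(270,150,490,215)&(abs(z-.02)<.01)))
c=p[int(270*.7):int(420*.7),int(240*.7):int(510*.7),::-1]; cv2.imwrite("pics/crop1.png",cv2.resize(c,None,fx=4,fy=4,interpolation=cv2.INTER_CUBIC))
E
```

```text
caul ([array([531.8,  76.3]), array([206.5,  73.6]), np.float64(68.1)], np.float64(88.9), 999)
caul ([array([518.3,  32.5]), array([ 81.5, 118.1]), np.float64(90.0)], np.float64(88.8), 1005)
caul ([array([519.3, -60.6]), array([ 89.4, 135.7]), np.float64(81.0)], np.float64(88.7), 995)
board ([array([566.6,  34.6]), array([216.2, 309.6]), np.float64(0.1)], np.float64(55.0), 12156)
board dark ([array([568.6,  87.4]), array([183.4, 211.8]), np.float64(90.0)], np.float64(55.0), 1801)
bar ([array([436.2,  28.4]), array([ 43.7, 117.4]), np.float64(1.9)], np.float64(52.9), 444)
bar+ ([array([436.2,  28.4]), array([ 43.7, 117.4]), np.float64(1.9)], np.float64(52.8), 518)
box rim ([array([ 445.8, -189.5]), array([250.5, 359.3]), np.float64(8.5)], np.float64(39.7), 1364)
boxfloor ([array([ 459.5, -291.1]), array([149.5, 223.2]), np.float64(88.8)], np.float64(4.4), 6668)
trough ([array([739.9,  36.6]), array([ 85.8, 308.3]), np.float64(0.2)], np.float64(19.1), 5569)
```

View pics/crop1.png

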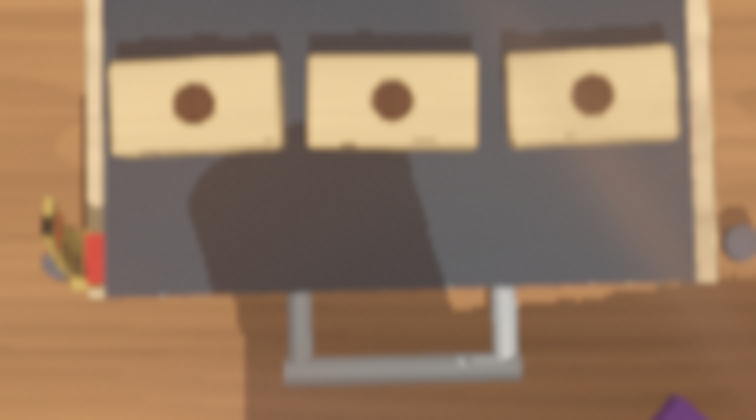

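The crop shows three maple cauls with dark dots at crop (194,103), (392,99) and (593,94). The bar ends are at (286,372) and (522,368), with the red pointer at (95,258). Next I convert these pixels to positions.

```bash
cat >> h.py <<'E'
def unproj(cm,uv,z):  # uv in 560 px
    T=np.linalg.inv(cm["world_to_cam"]); r=T[:3,:3]@np.linalg.solve(cm["mtx"],np.r_[uv,1]); o=T[:3,3]
    return np.round((o+r*(z-o[2])/r[2])[:2]*1000,1)
E
python3 - <<'E'
from h import *
cm=manip.camera_model("top")
c=lambda u,v,z:unproj(cm,np.array([u/4+168,v/4+189]),z)
f=lambda u,v,z:unproj(cm,np.array([u*.7,v*.7]),z)
print("bar",c(286,371,.0555),c(522,367,.0555))
for l in [[(109,60),(279,52),(283,150),(111,157)],[(309,54),(478,54),(478,150),(306,150)],[(506,54),(672,45),(680,138),(513,147)]]:
    q=np.array([c(*a,.09) for a in l]);e=q[1]+q[2]-q[0]-q[3];print("caul",q.mean(0),np.degrees(np.arctan2(e[0],-e[1])))
print("dots",c(194,103,.09),c(392,99,.09),c(593,94,.09))
print("edge",c(104,294,.056),c(692,281,.056))
q=[f(540,296,.042),f(641,283,.042),f(670,449,.042),f(569,466,.042)];print("box",q,np.mean(q,0))
print("trough",[f(*a,.062) for a in [(268,145),(490,140)]],[f(*a,.056) for a in [(277,220),(486,220)]])
s=manip.state();print(s["tool_pos"]);from scipy.spatial.transform import Rotation as R
print(R.from_quat(s["tool_rot"],scalar_first=True).as_matrix())
E
```

```text
bar [419.1  85.3] [421.  -33.4]
caul [550.6  127.95] 2.5161293266085605
caul [551.925  30.8  ] -0.034104626634666575
caul [554.825 -67.8  ] 3.102520968584688
dots [551.4 128.7] [553.3  31.2] [555.8 -67.9]
edge [457.7 177.3] [ 464.1 -119.4]
box [array([ 571.1, -198.3]), array([ 590. , -344.9]), array([ 352.9, -379.1]), array([ 329.3, -235.3])] [ 460.825 -289.4  ]
trough [array([788.6, 194.7]), array([ 796. , -126.3])] [array([679.8, 181. ]), array([ 679.8, -119.9])]
[ 0.23850254 -0.57704349  0.20787665]
[[ 9.24217304e-01  3.81866634e-01 -4.98220960e-04]
 [ 3.81866890e-01 -9.24215562e-01  1.80908751e-03]
 [ 2.30366594e-04 -1.86224407e-03 -9.99998239e-01]]
```

Ramp yaw is about 1.2°, the bar centre about (420,26) mm, and the box centre (461,-290) at yaw 8.3°. Now I move above the handle.

```bash
python3 -m crank '[{"x":3,"y":-3.7},{"x":3,"y":-3.7},{"x":3,"y":-3.7},{"x":3,"y":-3.7},{"x":3,"y":-3.7}]' 40
python3 -m crank '[{"x":3.1,"y":-3.8},{"x":3.1,"y":-3.8},{"x":3.1,"y":-3.8},{"x":3.1,"y":-3.8},{"x":3.1,"y":-3.8}]'
python3 -m crank '[{"x":3.1,"y":-3.8},{"x":3.1,"y":-3.8},{"x":3.1,"y":-3.8},{"turn":-0.15},{"turn":-0.15}]'
python3 -m crank '[{"turn":-0.15},{"turn":-0.15},{"turn":-0.15},{"turn":-0.15},{"turn":-0.15}]'
python3 -m crank '[{"turn":-0.15},{"z":3},{"z":3},{},{}]'
cat >> h.py <<'E'
from scipy.spatial.transform import Rotation as R
def goto(x,y,z,yaw):  # mm, deg (tool x yaw): print shift in tool axes, cm, and turn
    s=manip.state(); M=R.from_quat(s["tool_rot"],scalar_first=True).as_matrix()
    cy=np.degrees(np.arctan2(M[1,0],M[0,0])); d=(np.array([x,y,z])-s["tool_pos"]*1000)/10
    print("t",round(s["time"],2),"pos",np.round(s["tool_pos"]*1000,1),"yaw",round(cy,2),"-> xyz cm",np.round(M.T@d,2),"turn",round(-np.radians(yaw-cy),3),"F",np.round(s["contact_force"],1),"w",round(s["gripper_width"],2),"gf",round(s["grasp_force"],1))
E
python3 - <<'E'
from h import *
goto(420,26,30,91.2)
p,d=manip.grab_frame("wrist"); cm=manip.camera_model("wrist"); print(cm)
cv2.imwrite("pics/w1.png",p[:,:,::-1])
E
```

```text
t 0.1 pos [ 238.5 -577.   207.9] yaw 22.45 -> xyz cm [ 39.8  -48.77  17.89] turn -1.2 F [ 0.4  0.9 -0.4] w 1.0 gf 0.0
{'mtx': array([[325.1922621 ,   0.        , 279.9357658 ],
       [  0.        , 325.1922621 , 209.28659957],
       [  0.        ,   0.        ,   1.        ]]), 'world_to_cam': array([[ 0.3830758 , -0.92371335, -0.00256586, -0.62381212],
       [-0.87678896, -0.36448696,  0.31367241, -0.04093833],
       [-0.29067862, -0.1179106 , -0.9495278 ,  0.38125419],
       [ 0.        ,  0.        ,  0.        ,  1.        ]])}schema error: expected keys x, y, z, turn
schema error: expected keys x, y, z, turn
schema error: expected keys x, y, z, turn
schema error: expected keys x, y, z, turn
schema error: expected keys x, y, z, turn
```

View pics/w1.png

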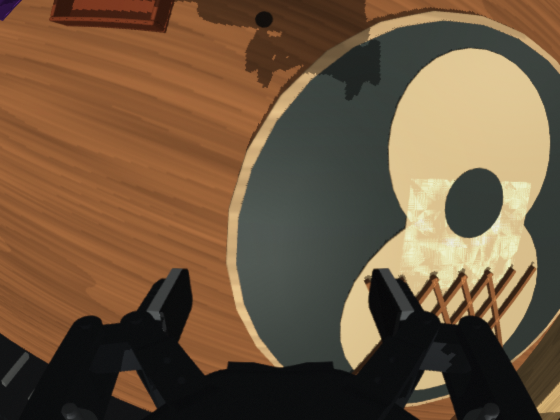

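The picture shows the gripper still over the round tray, fingertips at (175,290) and (385,290), so nothing moved. Each row needs all four keys.

```bash
python3 -m crank '[{"x":3,"y":-3.7,"z":0,"turn":0},{"x":3,"y":-3.7,"z":0,"turn":0},{"x":3,"y":-3.7,"z":0,"turn":0},{"x":3,"y":-3.7,"z":0,"turn":0},{"x":3,"y":-3.7,"z":0,"turn":0}]' 40
python3 -m crank '[{"x":3.1,"y":-3.8,"z":0,"turn":0},{"x":3.1,"y":-3.8,"z":0,"turn":0},{"x":3.1,"y":-3.8,"z":0,"turn":0},{"x":3.1,"y":-3.8,"z":0,"turn":0},{"x":3.1,"y":-3.8,"z":0,"turn":0}]'
python3 -m crank '[{"x":3.1,"y":-3.8,"z":0,"turn":0},{"x":3.1,"y":-3.8,"z":0,"turn":0},{"x":3.1,"y":-3.8,"z":0,"turn":0},{"x":0,"y":0,"z":0,"turn":-0.149},{"x":0,"y":0,"z":0,"turn":-0.149}]'
python3 -m crank '[{"x":0,"y":0,"z":0,"turn":-0.149},{"x":0,"y":0,"z":0,"turn":-0.149},{"x":0,"y":0,"z":0,"turn":-0.149},{"x":0,"y":0,"z":0,"turn":-0.149},{"x":0,"y":0,"z":0,"turn":-0.149}]'
python3 -m crank '[{"x":0,"y":0,"z":0,"turn":-0.149},{"x":0,"y":0,"z":3,"turn":0},{"x":0,"y":0,"z":3,"turn":0},{"x":0,"y":0,"z":0,"turn":0},{"x":0,"y":0,"z":0,"turn":0}]'
python3 - <<'E'
from h import *
goto(420,26,30,91.2)
p,d=manip.grab_frame("wrist"); cm=manip.camera_model("wrist")
np.save("pics/w2d.npy",d)
cv2.imwrite("pics/w2.png",p[:,:,::-1])
q=(cm["world_to_cam"]@[.42,.026,.0485,1])[:3]; t=np.arctan2(np.hypot(*q[:2]),q[2]); print(cm["mtx"][:2,2]+cm["mtx"][0,0]*t*q[:2]/np.hypot(*q[:2])); np.save("pics/w2T.npy",cm["world_to_cam"])
E
```

```text
time: 0.65
tool_pos: [0.3067, -0.3474, 0.2085]
tool_rot: [-0.0, 0.981, 0.194, 0.0]
contact_force: [0.3, 0.4, 0.2]
gripper_width: 0.4
grasp_force: 0.0
time: 1.15
tool_pos: [0.3773, -0.1127, 0.2089]
tool_rot: [0.0, 0.981, 0.194, 0.0]
contact_force: [1.1, -0.2, -0.8]
gripper_width: 0.4
grasp_force: 0.0
time: 1.65
tool_pos: [0.4196, 0.0283, 0.2086]
tool_rot: [-0.0, 0.939, 0.343, -0.0]
contact_force: [0.1, -0.5, 0.5]
gripper_width: 0.403
grasp_force: 0.0
time: 2.15
tool_pos: [0.4195, 0.0264, 0.2086]
tool_rot: [-0.0, 0.751, 0.66, -0.0]
contact_force: [-0.3, 0.0, -0.4]
gripper_width: 0.403
grasp_force: 0.0
time: 2.65
tool_pos: [0.4194, 0.0264, 0.1489]
tool_rot: [-0.001, 0.702, 0.712, -0.0]
contact_force: [1.3, -0.0, 0.3]
gripper_width: 0.402
grasp_force: 0.0
t 2.65 pos [419.4  26.4 148.9] yaw 90.74 -> xyz cm [-0.04  0.08 11.89] turn -0.008 F [ 1.3 -0.   0.3] w 0.4 gf 0.0
[278.48320189 201.86653309]
```

View pics/w2.png

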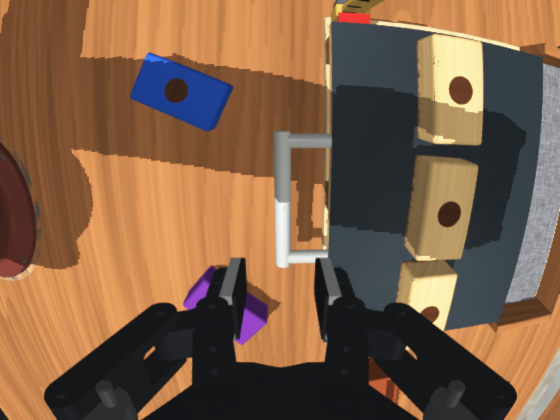

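The wrist view shows the bar centred at (282,200), against a predicted (278,202). So the bar is about 2–3 mm farther in x, and the fingers straddle it with clearance to the board. Descend and close.

```bash

python3 -m crank '[{"x":0,"y":0.3,"z":3,"turn":0},{"x":0,"y":0,"z":3,"turn":0},{"x":0,"y":0,"z":3,"turn":0},{"x":0,"y":0,"z":1.8,"turn":0},{"x":0,"y":0,"z":1.1,"turn":0}]'
python3 -m crank '[{"x":0,"y":0,"z":0,"turn":0},{"x":0,"y":0,"z":0,"turn":0}]' 24
python3 -m crank '[{"x":0,"y":0,"z":0,"turn":0}]' 18
python3 -m crank '[{"x":0,"y":0,"z":0,"turn":0}]' 14
python3 - <<'E'
from h import *
goto(422,26,30,91.2)
E
```

```text
time: 3.2
tool_pos: [0.4234, 0.0263, 0.0302]
tool_rot: [0.0, 0.702, 0.712, 0.0]
contact_force: [-0.2, 0.5, 0.6]
gripper_width: 0.4
grasp_force: 0.0
time: 3.4
tool_pos: [0.4242, 0.0262, 0.0317]
tool_rot: [0.001, 0.702, 0.712, 0.001]
contact_force: [1.0, -1.0, -1.2]
gripper_width: 0.244
grasp_force: 0.0
time: 3.5
tool_pos: [0.4244, 0.0262, 0.0319]
tool_rot: [0.001, 0.702, 0.712, 0.001]
contact_force: [0.3, 0.3, -0.7]
gripper_width: 0.181
grasp_force: 0.0
time: 3.6
tool_pos: [0.4231, 0.0262, 0.0314]
tool_rot: [0.0, 0.702, 0.712, -0.0]
contact_force: [-3.0, 0.4, 6.3]
gripper_width: 0.137
grasp_force: 3.1
t 3.6 pos [423.1  26.2  31.4] yaw 90.75 -> xyz cm [-0.02 -0.11  0.14] turn -0.008 F [-3.   0.4  6.3] w 0.14 gf 3.1
```

```bash

python3 -m crank '[{"x":0,"y":0,"z":0,"turn":0},{"x":0,"y":0,"z":0,"turn":0},{"x":0,"y":0,"z":0,"turn":0}]' 0
python3 - <<'E'
from h import *
goto(422,26,30,91.2)
cm=manip.camera_model("side")
p,d=manip.grab_frame("side"); np.save("pics/sdown.npy",p); np.save("pics/sdownd.npy",d)
print(proj(cm,[.49,.19,.056]))
E
```

```text
time: 3.9
tool_pos: [0.4237, 0.0261, 0.0329]
tool_rot: [0.0, 0.702, 0.712, 0.0]
contact_force: [-6.8, -0.3, 13.8]
gripper_width: 0.003
grasp_force: 7.2
t 3.9 pos [423.7  26.1  32.9] yaw 90.76 -> xyz cm [-0.01 -0.18  0.29] turn -0.008 F [-6.8 -0.3 13.8] w 0.0 gf 7.2
[413.5613128  397.87823344]
```

```bash

python3 - <<'E'
from h import *
p,d=manip.grab_frame("wrist"); a=p[100:400,140:420]
t,_=manip.grab_frame("side"); b=t[150:330,230:400]
a=cv2.resize(a,(400,430)); b=cv2.resize(b,(400,430),interpolation=cv2.INTER_CUBIC)
cv2.imwrite("pics/c3.png",np.hstack([a,b])[:,:,::-1])
E
```

```text
(no output)
```

View pics/c3.png

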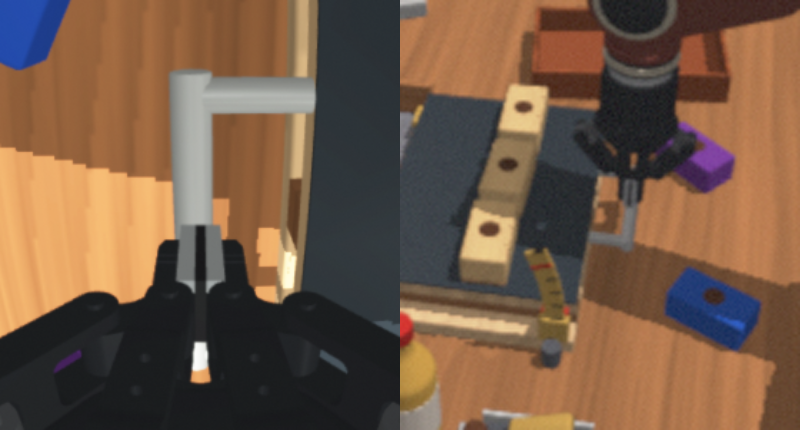

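The left panel (wrist) shows the fingers shut at (200,260) with the bar (190,150) running under them. The right panel (side) shows the tips at bar (630,195). They look shut above the bar, not around it. I check with wrist depth.

```bash
cat >> h.py <<'E'
def wcloud(d,cm):
    K=cm["mtx"];T=np.linalg.inv(cm["world_to_cam"]);v,u=np.mgrid[:d.shape[0],:d.shape[1]]
    a=(u-K[0,2])/K[0,0];b=(v-K[1,2])/K[0,0];t=np.hypot(a,b)+1e-9;s=np.tan(t)/t
    return np.stack([a*s*d,b*s*d,d],-1)@T[:3,:3].T+T[:3,3]
E
python3 - <<'E'
from h import *
cm=manip.camera_model("wrist");p,d=manip.grab_frame("wrist");W=wcloud(d,cm)*1000
for v in (160,180,200,220,240,255,262,270,280,290):
    print(v,[tuple(W[v,u].round().astype(int)) for u in (266,273,279,285,292)])
goto(422,26,30,91.2)
s=cloud(np.load("pics/sdownd.npy"),manip.camera_model("side"))*1000
m=(abs(s[...,0]-423)<25)&(abs(s[...,1]-26)<90)&(s[...,2]>20)&(s[...,2]<75)
for y in range(90,-60,-15):
    q=s[m&(abs(s[...,1]-y)<5)]
    if len(q): print(y,q[np.argsort(q[:,2])[-5:]].mean(0).round(1),len(q))
E
```

```text
160 [(np.int64(418), np.int64(83), np.int64(54)), (np.int64(421), np.int64(83), np.int64(55)), (np.int64(423), np.int64(83), np.int64(55)), (np.int64(426), np.int64(83), np.int64(55)), (np.int64(429), np.int64(83), np.int64(53))]
180 [(np.int64(418), np.int64(74), np.int64(56)), (np.int64(421), np.int64(74), np.int64(55)), (np.int64(424), np.int64(74), np.int64(55)), (np.int64(426), np.int64(73), np.int64(53)), (np.int64(432), np.int64(61), np.int64(1))]
200 [(np.int64(418), np.int64(64), np.int64(55)), (np.int64(421), np.int64(65), np.int64(56)), (np.int64(424), np.int64(64), np.int64(55)), (np.int64(426), np.int64(64), np.int64(54)), (np.int64(432), np.int64(48), np.int64(0))]
220 [(np.int64(418), np.int64(54), np.int64(55)), (np.int64(421), np.int64(55), np.int64(56)), (np.int64(424), np.int64(55), np.int64(55)), (np.int64(427), np.int64(54), np.int64(52)), (np.int64(432), np.int64(35), np.int64(1))]
240 [(np.int64(418), np.int64(44), np.int64(54)), (np.int64(421), np.int64(45), np.int64(56)), (np.int64(424), np.int64(45), np.int64(55)), (np.int64(427), np.int64(44), np.int64(53))
[... 791 characters left out ...]
t64(422), np.int64(38), np.int64(81)), (np.int64(424), np.int64(37), np.int64(81)), (np.int64(427), np.int64(38), np.int64(82)), (np.int64(430), np.int64(38), np.int64(82))]
290 [(np.int64(419), np.int64(37), np.int64(89)), (np.int64(422), np.int64(37), np.int64(89)), (np.int64(424), np.int64(37), np.int64(89)), (np.int64(427), np.int64(38), np.int64(89)), (np.int64(429), np.int64(37), np.int64(88))]
t 4.1 pos [423.8  26.1  32.9] yaw 90.76 -> xyz cm [-0.01 -0.18  0.29] turn -0.008 F [-8.5  0.7 14.1] w -0.0 gf 7.2
90 [426.5  87.1  55. ] 25
75 [420.3  75.   55.9] 22
60 [422.   60.6  56. ] 15
45 [420.8  43.3  58.3] 17
30 [426.4  33.2  74.3] 30
-15 [447.6 -17.2  50. ] 1
-30 [428.7 -30.3  55.7] 1
```

The bar is where I expected (x 423 mm, top 55.5 mm), but the fingers shut without the bar on the pads. I open, go about 9 mm deeper and close again.

```bash

python3 -m crank '[{"x":0,"y":0,"z":0,"turn":0},{"x":0,"y":0,"z":0,"turn":0},{"x":0,"y":0,"z":0,"turn":0}]' 40
python3 -m crank '[{"x":0,"y":0,"z":0.5,"turn":0},{"x":0,"y":0,"z":0.5,"turn":0},{"x":0,"y":0,"z":0,"turn":0}]'
python3 -m crank '[{"x":0,"y":0,"z":0,"turn":0},{"x":0,"y":0,"z":0,"turn":0},{"x":0,"y":0,"z":0,"turn":0}]' 15
python3 -m crank '[{"x":0,"y":0,"z":0,"turn":0},{"x":0,"y":0,"z":0,"turn":0},{"x":0,"y":0,"z":0,"turn":0}]' 8
```

```text
time: 4.4
tool_pos: [0.4228, 0.0264, 0.0302]
tool_rot: [0.0, 0.702, 0.712, 0.0]
contact_force: [0.4, 0.6, -0.3]
gripper_width: 0.397
grasp_force: 0.0
time: 4.7
tool_pos: [0.4215, 0.0265, 0.0185]
tool_rot: [-0.001, 0.703, 0.712, -0.001]
contact_force: [-0.6, 0.1, 0.6]
gripper_width: 0.4
grasp_force: 0.0
time: 5.0
tool_pos: [0.4212, 0.0264, 0.0196]
tool_rot: [-0.001, 0.702, 0.712, -0.001]
contact_force: [-3.7, -0.6, 3.5]
gripper_width: 0.153
grasp_force: 16.4
time: 5.3
tool_pos: [0.4212, 0.0264, 0.0197]
tool_rot: [-0.001, 0.702, 0.712, -0.002]
contact_force: [-5.1, -0.3, 3.8]
gripper_width: 0.135
grasp_force: 58.6
```

The bar is now gripped at 58.6 N. I raise it slowly along the arc.

```bash

python3 -m crank '[{"x":0,"y":0.006,"z":-0.25,"turn":0},{"x":0,"y":0.006,"z":-0.25,"turn":0},{"x":0,"y":0.006,"z":-0.25,"turn":0},{"x":0,"y":0.006,"z":-0.25,"turn":0},{"x":0,"y":0.006,"z":-0.25,"turn":0}]' 0
python3 -m crank '[{"x":0,"y":0.018,"z":-0.25,"turn":0},{"x":0,"y":0.018,"z":-0.25,"turn":0},{"x":0,"y":0.018,"z":-0.25,"turn":0},{"x":0,"y":0.018,"z":-0.25,"turn":0},{"x":0,"y":0.018,"z":-0.25,"turn":0}]' | grep -v rot
python3 -m crank '[{"x":0,"y":0.03,"z":-0.25,"turn":0},{"x":0,"y":0.03,"z":-0.25,"turn":0},{"x":0,"y":0.03,"z":-0.25,"turn":0},{"x":0,"y":0.03,"z":-0.25,"turn":0},{"x":0,"y":0.03,"z":-0.25,"turn":0}]'| grep -v rot
python3 - <<'E'
from h import *
goto(422,26,20,91.2)
p,d=manip.grab_frame("top");W=cloud(d,manip.camera_model("top"))*1000
m=(W[...,0]>480)&(W[...,0]<665)&(p.max(-1)<110)&(W[...,2]>45)&(abs(W[...,1]-40)<130)
q=W[m]; c=np.polyfit(q[:,0],q[:,2],1); r=q[:,2]-np.polyval(c,q[:,0]); k=abs(r)<4; c=np.polyfit(q[k,0],q[k,2],1); print("tilt",-np.arctan(c[0]),k.sum())
E
```

```text
time: 5.8
tool_pos: [0.4214, 0.0264, 0.0317]
tool_rot: [-0.001, 0.702, 0.712, -0.001]
contact_force: [-3.9, -0.5, -4.2]
gripper_width: 0.133
grasp_force: 58.5
time: 6.3
tool_pos: [0.4223, 0.0265, 0.0443]
contact_force: [-5.8, -1.4, -3.1]
gripper_width: 0.134
grasp_force: 58.5
time: 6.8
tool_pos: [0.4237, 0.0265, 0.0566]
contact_force: [-8.4, -0.4, -3.0]
gripper_width: 0.135
grasp_force: 58.6
t 6.8 pos [423.7  26.5  56.6] yaw 90.76 -> xyz cm [-0.04 -0.16  3.66] turn -0.008 F [-8.4 -0.4 -3. ] w 0.13 gf 58.6
tilt 0.14294028530907424 7398
```

```bash

python3 -m crank '[{"x":0,"y":0.03,"z":-0.25,"turn":0},{"x":0,"y":0.03,"z":-0.25,"turn":0},{"x":0,"y":0.03,"z":-0.25,"turn":0},{"x":0,"y":0.03,"z":-0.25,"turn":0},{"x":0,"y":0.03,"z":-0.25,"turn":0}]' | grep -v rot
python3 -m crank '[{"x":0,"y":0.05,"z":-0.25,"turn":0},{"x":0,"y":0.05,"z":-0.25,"turn":0},{"x":0,"y":0.05,"z":-0.25,"turn":0},{"x":0,"y":0.05,"z":-0.25,"turn":0},{"x":0,"y":0.05,"z":-0.25,"turn":0}]' | grep -v rot
python3 -m crank '[{"x":0,"y":0.066,"z":-0.25,"turn":0},{"x":0,"y":0.066,"z":-0.25,"turn":0},{"x":0,"y":0.066,"z":-0.25,"turn":0},{"x":0,"y":0.066,"z":-0.25,"turn":0},{"x":0,"y":0.066,"z":-0.25,"turn":0}]' | grep -v rot
cat > tilt.py <<'E'
from h import *
goto(422,26,108.3,91.2)
p,d=manip.grab_frame("top");W=cloud(d,manip.camera_model("top"))*1000
m=(W[...,0]>490)&(W[...,0]<665)&(p.max(-1)<110)&(W[...,2]>45)&(abs(W[...,1]-40)<130)
q=W[m]; c=np.polyfit(q[:,0],q[:,2],1)
for _ in range(3): k=abs(q[:,2]-np.polyval(c,q[:,0]))<4; c=np.polyfit(q[k,0],q[k,2],1)
print("tilt",-np.arctan(c[0]),k.sum())
# cauls: pale pixels
m=(p[...,0]>190)&(p[...,2]>110)&(W[...,0]>500)&(W[...,0]<790)&(abs(W[...,1]-32)<145)
n,l,st,ce=cv2.connectedComponentsWithStats(m.astype(np.uint8))
for i in range(1,n):
    if st[i,4]>150: print("pale",ce[i].round(),np.median(W[l==i],0).round(1),st[i,4])
s,_=manip.grab_frame("side")
import sys
if len(sys.argv)>1: cv2.imwrite("pics/"+sys.argv[1],np.hstack([cv2.resize(p[90:280,170:360],(400,400)),cv2.resize(s[170:310,150:350],(400,400),interpolation=cv2.INTER_CUBIC)])[:,:,::-1])
E
python3 tilt.py
```

```text
time: 7.35
tool_pos: [0.4257, 0.0265, 0.0695]
contact_force: [-4.1, -0.8, -3.8]
gripper_width: 0.131
grasp_force: 58.4
time: 7.85
tool_pos: [0.4285, 0.0266, 0.0823]
contact_force: [-6.3, 0.7, -3.1]
gripper_width: 0.127
grasp_force: 58.5
time: 8.35
tool_pos: [0.4318, 0.0267, 0.095]
contact_force: [-6.9, -0.3, -2.1]
gripper_width: 0.133
grasp_force: 58.5
t 8.35 pos [431.8  26.7  95. ] yaw 90.75 -> xyz cm [-0.05 -0.98 -1.33] turn -0.008 F [-6.9 -0.3 -2.1] w 0.13 gf 58.5
tilt 0.2855849435125316 8300
pale [263. 120.] [752.3  39.2  52.7] 793
pale [317. 204.] [568.9 -67.9 123.5] 864
pale [207. 207.] [563.1 145.4 123.1] 632
```

The middle caul has already slid into the trough. I go on slowly and check the angle near the mark.

```bash

python3 -m crank '[{"x":0,"y":0.066,"z":-0.2,"turn":0},{"x":0,"y":0.066,"z":-0.2,"turn":0},{"x":0,"y":0.066,"z":-0.2,"turn":0},{"x":0,"y":0.066,"z":-0.2,"turn":0},{"x":0,"y":0.066,"z":-0.2,"turn":0}]' | grep -v rot
python3 tilt.py
python3 - <<'E'
from h import *
p,d=manip.grab_frame("side")
c=p[238:308,275:325]; cv2.imwrite("pics/quad.png",cv2.resize(c,None,fx=8,fy=8,interpolation=cv2.INTER_CUBIC)[:,:,::-1])
cm=manip.camera_model("wrist");p,d=manip.grab_frame("wrist");W=wcloud(d,cm)*1000
q=W[150:245,255:300].reshape(-1,3); print("bar top",np.percentile(q[:,2],[50,90,97]))
E
```

```text
time: 8.95
tool_pos: [0.4347, 0.0267, 0.1046]
contact_force: [-5.4, -0.1, -2.5]
gripper_width: 0.126
grasp_force: 58.5
t 8.95 pos [434.7  26.7 104.6] yaw 90.75 -> xyz cm [-0.06 -1.27 -0.36] turn -0.008 F [-5.4 -0.1 -2.5] w 0.13 gf 58.5
tilt 0.3241665802109891 8265
pale [263. 120.] [752.5  39.3  52.7] 786
pale [317. 203.] [570.1 -69.2 127.4] 917
pale [206. 206.] [562.7 145.1 127.3] 664
bar top [136.58575887 139.00886824 139.52899714]
```

View pics/quad.png

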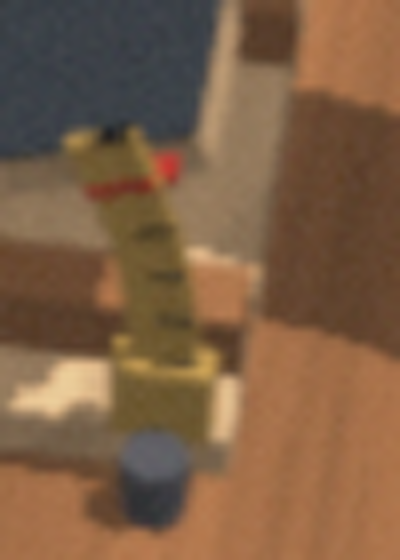

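The quadrant crop shows the red mark at (118,188) and the red pointer at (165,165), seen with parallax, so the board is just short of the mark. Depth and bar height put it at about 0.325–0.328, so roughly 4.5 mm more.

```bash

python3 -m crank '[{"x":0,"y":0.035,"z":-0.1,"turn":0},{"x":0,"y":0.035,"z":-0.1,"turn":0},{"x":0,"y":0.035,"z":-0.1,"turn":0},{"x":0,"y":0.035,"z":-0.1,"turn":0},{"x":0,"y":0,"z":0,"turn":0}]' | grep -v rot
python3 tilt.py
python3 - <<'E'
from h import *
cm=manip.camera_model("wrist");p,d=manip.grab_frame("wrist");W=wcloud(d,cm)*1000
q=W[150:245,255:300].reshape(-1,3); print("bar top",np.percentile(q[:,2],[50,90,97]))
p,d=manip.grab_frame("side");cm=manip.camera_model("side")
W=cloud(d,cm)*1000
m=(W[...,0]>490)&(W[...,0]<665)&(p.max(-1)<110)&(W[...,2]>45)&(abs(W[...,1]-40)<130)
q=W[m];A=np.c_[q[:,:2],np.ones(len(q))]
c=np.linalg.lstsq(A,q[:,2],rcond=None)[0]
for _ in range(3): k=abs(q[:,2]-A@c)<4;c=np.linalg.lstsq(A[k],q[k,2],rcond=None)[0]
print("side tilt",np.arctan(np.hypot(*c[:2])),c,k.sum())
# pointer and red mark
r=(p[...,0]>130)&(p[...,1]<80)&(p[...,2]<80); r[:230]=0;r[300:]=0;r[:,:270]=0;r[:,330:]=0
n,l,st,ce=cv2.connectedComponentsWithStats(r.astype(np.uint8))
for i in range(1,n): print(ce[i],st[i,4],np.median(W[l==i],0).round(1))
o=np.array([.583,.0313]);ax=np.array([np.cos(.021),np.sin(.021)]);ay=np.array([-ax[1],ax[0]])
for th in (.327,.335,.345,.35):
  for y in (.15,.155,.16):
    for rr,z0 in ((.2,.0485),): print(th,y,(.7*proj(cm,np.r_[o+ax*(.099-rr*np.cos(th))+ay*y,z0+rr*np.sin(th)])).round(1))
print("mark",(.7*proj(cm,np.r_[o+ax*(.099-.2*np.cos(.35))+ay*.165,.0485+.2*np.sin(.35)])).round(1))
E
```

```text
time: 9.65
tool_pos: [0.4363, 0.0268, 0.1092]
contact_force: [-8.8, 0.5, -0.0]
gripper_width: 0.131
grasp_force: 58.6
t 9.65 pos [436.3  26.8 109.2] yaw 90.76 -> xyz cm [-0.06 -1.43  0.1 ] turn -0.008 F [-8.8  0.5 -0. ] w 0.13 gf 58.6
tilt 0.34212644854435775 8285
pale [263. 120.] [752.5  39.2  52.7] 791
pale [317. 202.] [570.  -68.6 129.2] 940
pale [206. 205.] [564.1 145.3 128.8] 674
bar top [140.55017673 142.96887103 143.51633731]
side tilt 0.3426812302143667 [-3.56618534e-01 -9.92008626e-03  3.00184096e+02] 3328
[295.25 257.25] 8 [478.6 182.  121. ]
[293. 260.] 1 [481.7 195.5 123.4]
0.327 0.15 [290.8 257.6]
0.327 0.155 [290.4 259.3]
0.327 0.16 [290.  260.9]
0.335 0.15 [290.5 257.1]
0.335 0.155 [290.2 258.7]
0.335 0.16 [289.8 260.4]
0.345 0.15 [290.2 256.5]
0.345 0.155 [289.9 258.1]
0.345 0.16 [289.5 259.8]
0.35 0.15 [290.1 256.2]
0.35 0.155 [289.7 257.8]
0.35 0.16 [289.4 259.4]
mark [289.  261.1]
```

```bash
python3 - <<'E'
from h import *
for n,P,D in (("top","top0","top0d"),("side","sdown","sdownd")):
    p=np.load(f"pics/{P}.npy");W=cloud(np.load(f"pics/{D}.npy"),manip.camera_model(n))*1000
    m=(W[...,0]>490)&(W[...,0]<665)&(p.max(-1)<110)&(W[...,2]>45)&(abs(W[...,1]-40)<130)
    q=W[m]; c=np.polyfit(q[:,0],q[:,2],1)
    for _ in range(3): k=abs(q[:,2]-np.polyval(c,q[:,0]))<4; c=np.polyfit(q[k,0],q[k,2],1)
    print(n,-np.arctan(c[0]),k.sum())
E
```

```text
top -0.0004701889021924011 6943
side 0.0011162914444251782 3189
```

The bias is negligible and the tilt is about 0.342. I add 1 mm, hold 1 s and re-check.

```bash

python3 -m crank '[{"x":0,"y":0.02,"z":-0.05,"turn":0},{"x":0,"y":0.02,"z":-0.05,"turn":0},{"x":0,"y":0,"z":0,"turn":0},{"x":0,"y":0,"z":0,"turn":0},{"x":0,"y":0,"z":0,"turn":0}]' | grep -v rot
python3 -m crank '[{"x":0,"y":0,"z":0,"turn":0},{"x":0,"y":0,"z":0,"turn":0},{"x":0,"y":0,"z":0,"turn":0},{"x":0,"y":0,"z":0,"turn":0},{"x":0,"y":0,"z":0,"turn":0}]' | grep -v rot
python3 tilt.py up.png
```

```text
time: 10.35
tool_pos: [0.4366, 0.0268, 0.1101]
contact_force: [-8.5, 0.1, -0.3]
gripper_width: 0.134
grasp_force: 58.6
time: 10.85
tool_pos: [0.4366, 0.0268, 0.11]
contact_force: [-9.3, 0.2, -0.1]
gripper_width: 0.13
grasp_force: 58.6
t 10.85 pos [436.6  26.8 110. ] yaw 90.76 -> xyz cm [-0.06 -1.46  0.18] turn -0.008 F [-9.3  0.2 -0.1] w 0.13 gf 58.6
tilt 0.3448351913549573 8248
pale [263. 120.] [752.6  39.2  52.7] 786
pale [317. 202.] [570.  -68.5 129.3] 935
pale [206. 205.] [564.2 145.3 129.2] 678
```

View pics/up.png

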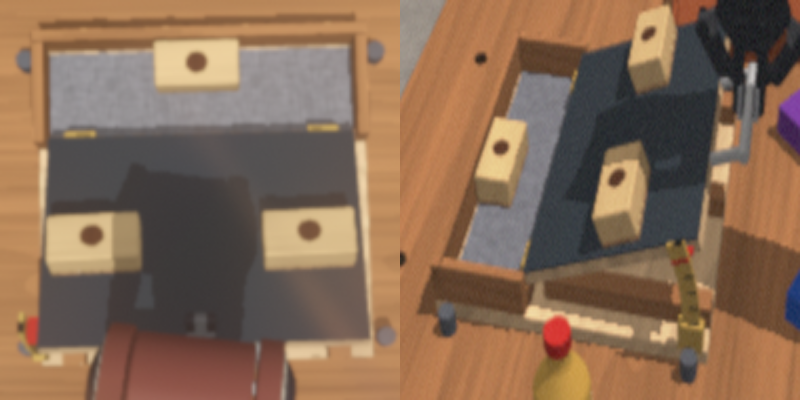

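The picture shows the middle caul flat in the trough (top view 197,62; side view 500,150) and the other two still on the board at (92,240) and (310,235). The board is at the red mark. Now I lower it gently.

```bash

python3 -m crank '[{"x":0,"y":-0.082,"z":0.25,"turn":0},{"x":0,"y":-0.082,"z":0.25,"turn":0},{"x":0,"y":-0.082,"z":0.25,"turn":0},{"x":0,"y":-0.082,"z":0.25,"turn":0},{"x":0,"y":-0.082,"z":0.25,"turn":0}]' | grep -v rot
python3 -m crank '[{"x":0,"y":-0.069,"z":0.25,"turn":0},{"x":0,"y":-0.069,"z":0.25,"turn":0},{"x":0,"y":-0.069,"z":0.25,"turn":0},{"x":0,"y":-0.069,"z":0.25,"turn":0},{"x":0,"y":-0.069,"z":0.25,"turn":0}]' | grep -v rot
python3 -m crank '[{"x":0,"y":-0.055,"z":0.25,"turn":0},{"x":0,"y":-0.055,"z":0.25,"turn":0},{"x":0,"y":-0.055,"z":0.25,"turn":0},{"x":0,"y":-0.055,"z":0.25,"turn":0},{"x":0,"y":-0.055,"z":0.25,"turn":0}]' | grep -v rot
python3 -m crank '[{"x":0,"y":-0.043,"z":0.25,"turn":0},{"x":0,"y":-0.043,"z":0.25,"turn":0},{"x":0,"y":-0.043,"z":0.25,"turn":0},{"x":0,"y":-0.043,"z":0.25,"turn":0},{"x":0,"y":-0.043,"z":0.25,"turn":0}]' | grep -v rot
python3 -m crank '[{"x":0,"y":-0.03,"z":0.25,"turn":0},{"x":0,"y":-0.03,"z":0.25,"turn":0},{"x":0,"y":-0.03,"z":0.25,"turn":0},{"x":0,"y":-0.03,"z":0.25,"turn":0},{"x":0,"y":-0.03,"z":0.25,"turn":0}]' | grep -v rot
python3 -m crank '[{"x":0,"y":-0.018,"z":0.25,"turn":0},{"x":0,"y":-0.018,"z":0.25,"turn":0},{"x":0,"y":-0.018,"z":0.25,"turn":0},{"x":0,"y":-0.018,"z":0.25,"turn":0},{"x":0,"y":-0.018,"z":0.2,"turn":0}]' | grep -v rot
python3 tilt.py
```

```text
time: 11.45
tool_pos: [0.4326, 0.0267, 0.0977]
contact_force: [-10.6, 0.3, 2.4]
gripper_width: 0.135
grasp_force: 58.9
time: 11.95
tool_pos: [0.4294, 0.0266, 0.0855]
contact_force: [-11.8, 1.0, 3.0]
gripper_width: 0.134
grasp_force: 59.0
time: 12.45
tool_pos: [0.4265, 0.0265, 0.0727]
contact_force: [-11.6, -0.8, 1.9]
gripper_width: 0.131
grasp_force: 59.6
time: 12.95
tool_pos: [0.4243, 0.0265, 0.0599]
contact_force: [-8.3, -0.7, -0.7]
gripper_width: 0.13
grasp_force: 60.1
time: 13.45
tool_pos: [0.4227, 0.0264, 0.0472]
contact_force: [-9.2, -1.0, -0.9]
gripper_width: 0.133
grasp_force: 60.6
time: 13.95
tool_pos: [0.4219, 0.0264, 0.0352]
contact_force: [-11.0, 0.3, 0.8]
gripper_width: 0.132
grasp_force: 60.7
t 13.95 pos [421.9  26.4  35.2] yaw 90.76 -> xyz cm [-0.04 -0.01 -7.31] turn -0.008 F [-11.    0.3   0.8] w 0.13 gf 60.7
tilt 0.05553804115062905 8325
pale [263. 120.] [752.5  39.2  53. ] 776
pale [316. 211.] [558.  -67.   95.7] 851
pale [211. 213.] [554.3 142.6  95.9] 660
```

```bash

python3 -m crank '[{"x":0,"y":-0.006,"z":0.25,"turn":0},{"x":0,"y":-0.006,"z":0.25,"turn":0},{"x":0,"y":-0.006,"z":0.25,"turn":0},{"x":0,"y":-0.006,"z":0.2,"turn":0},{"x":0,"y":-0.006,"z":0.15,"turn":0}]' | grep -v rot
python3 -m crank '[{"x":0,"y":0,"z":0.1,"turn":0},{"x":0,"y":0,"z":0.1,"turn":0},{"x":0,"y":0,"z":0.1,"turn":0},{"x":0,"y":0,"z":0.08,"turn":0},{"x":0,"y":0,"z":0,"turn":0}]' | grep -v rot
python3 tilt.py
```

```text
time: 14.55
tool_pos: [0.4214, 0.0264, 0.024]
contact_force: [-9.3, -1.8, -0.8]
gripper_width: 0.132
grasp_force: 61.3
time: 15.05
tool_pos: [0.4214, 0.0264, 0.0203]
contact_force: [-9.8, -0.4, -0.5]
gripper_width: 0.132
grasp_force: 61.3
t 15.05 pos [421.4  26.4  20.3] yaw 90.77 -> xyz cm [-0.04  0.03 -8.8 ] turn -0.008 F [-9.8 -0.4 -0.5] w 0.13 gf 61.3
tilt 5.921570451171408e-05 8246
pale [263. 120.] [752.6  39.3  52.8] 771
pale [316. 213.] [555.1 -67.5  88.7] 831
pale [212. 215.] [552.7 141.5  88.9] 662
```

Tilt is 0 and the board is down. I ease a little more weight off, release, rise and move above the right-hand caul.

```bash

python3 -m crank '[{"x":0,"y":0,"z":0.05,"turn":0},{"x":0,"y":0,"z":0,"turn":0}]' 12 | grep -v rot
python3 -m crank '[{"x":0,"y":0,"z":0,"turn":0},{"x":0,"y":0,"z":0,"turn":0},{"x":0,"y":0,"z":0,"turn":0},{"x":0,"y":0,"z":0,"turn":0}]' 40 | grep -v rot
python3 -m crank '[{"x":0,"y":0,"z":-1,"turn":0},{"x":0,"y":0,"z":-2,"turn":0},{"x":0,"y":0,"z":-3,"turn":0},{"x":0,"y":0,"z":-4,"turn":0},{"x":0,"y":0,"z":-4,"turn":0}]' | grep -v rot
python3 -m crank '[{"x":-3.2,"y":4.4,"z":0,"turn":0},{"x":-3.2,"y":4.4,"z":0,"turn":0},{"x":-3.0,"y":4.4,"z":0,"turn":-0.03},{"x":0,"y":0,"z":0,"turn":0}]' 100 | grep -v rot
python3 - <<'E'
from h import *
goto(555.5,-67.7,60,92.5)
cm=manip.camera_model("wrist");p,d=manip.grab_frame("wrist");W=wcloud(d,cm)*1000
dk=(p.max(-1)<140)&(p[...,0]>p[...,2]*1.25)&(W[...,2]>82)&(W[...,2]<96)&(W[...,1]<-30)&(W[...,1]>-110)&(W[...,0]>520)&(W[...,0]<590)
print("dot",dk.sum(),np.median(W[dk],0))
m=(W[...,2]>84)&(W[...,2]<95)&(W[...,1]<-15)&(W[...,1]>-120)&(W[...,0]>515)&(W[...,0]<595)
q=W[m]; print("top",len(q),q.mean(0),[x for x in cv2.minAreaRect(q[:,:2].astype(np.float32))], np.percentile(q[:,:2],[2,98],axis=0))
E
python3 tilt.py
```

```text
time: 15.35
tool_pos: [0.4214, 0.0264, 0.0202]
contact_force: [-11.1, 0.3, 2.4]
gripper_width: 0.134
grasp_force: 61.7
time: 15.75
tool_pos: [0.4241, 0.0262, 0.0213]
contact_force: [-0.1, -0.4, -0.8]
gripper_width: 0.401
grasp_force: 0.0
time: 16.25
tool_pos: [0.4225, 0.0264, 0.1622]
contact_force: [1.5, 0.1, 0.3]
gripper_width: 0.403
grasp_force: 0.0
time: 16.65
tool_pos: [0.5493, -0.0621, 0.1595]
contact_force: [0.2, 0.5, -0.3]
gripper_width: 0.998
grasp_force: 0.0
t 16.65 pos [549.3 -62.1 159.5] yaw 92.31 -> xyz cm [-0.58  0.6   9.95] turn -0.003 F [ 0.2  0.5 -0.3] w 1.0 gf 0.0
dot 546 [558.32832292 -66.35122203  90.59557094]
top 5971 [557.85155003 -63.81930697  90.12831689] [(557.9725952148438, -66.76200866699219), (46.30120849609375, 83.71187591552734), 2.8968734741210938] [[ 535.81978653 -106.12865706]
 [ 579.91977733  -26.09142562]]
t 16.7 pos [547.4 -60.5 159.7] yaw 92.34 -> xyz cm [  9.16 -12.17   5.17] turn 0.02 F [-1.1 -0.4  0.2] w 1.0 gf 0.0
tilt 0.06251718463563564 1464
pale [254. 119.] [754.1  60.   52.9] 463
pale [216. 215.] [551.1 128.6  88.9] 882
```

The wrist depth gives the right caul at (557.5,-67) with yaw +2.9°. Descend and grip.

```bash

python3 -m crank '[{"x":-0.69,"y":0.93,"z":2,"turn":-0.01},{"x":0,"y":0,"z":3,"turn":0},{"x":0,"y":0,"z":2.5,"turn":0},{"x":0,"y":0,"z":1.2,"turn":0},{"x":0,"y":0,"z":0.8,"turn":0}]' | grep -v rot
python3 -m crank '[{"x":0,"y":0,"z":0.4,"turn":0},{"x":0,"y":0,"z":0,"turn":0}]' | grep -v rot
python3 -m crank '[{"x":0,"y":0,"z":0,"turn":0},{"x":0,"y":0,"z":0,"turn":0},{"x":0,"y":0,"z":0,"turn":0}]' 58 | grep -v rot
python3 -m crank '[{"x":0,"y":0,"z":0,"turn":0},{"x":0,"y":0,"z":0,"turn":0},{"x":0,"y":0,"z":0,"turn":0}]' 48 | grep -v rot
```

```text
time: 17.3
tool_pos: [0.5547, -0.0647, 0.065]
contact_force: [-0.5, 0.8, 0.2]
gripper_width: 1.0
grasp_force: 0.0
time: 17.5
tool_pos: [0.5559, -0.0654, 0.062]
contact_force: [-0.1, -0.2, 0.4]
gripper_width: 1.001
grasp_force: 0.0
time: 17.8
tool_pos: [0.5562, -0.0657, 0.062]
contact_force: [-0.6, 0.3, -0.2]
gripper_width: 0.58
grasp_force: 0.0
time: 18.1
tool_pos: [0.5565, -0.0658, 0.0625]
contact_force: [-1.4, -0.1, 4.8]
gripper_width: 0.503
grasp_force: 60.8
```

Gripped at 61 N. Lift, carry to the far slot of the box and look with the wrist camera.

```bash

python3 -m crank '[{"x":0,"y":0,"z":-0.5,"turn":0},{"x":0,"y":0,"z":-1.5,"turn":0},{"x":0,"y":0,"z":-2.5,"turn":0},{"x":0,"y":0,"z":-2.5,"turn":0},{"x":0,"y":0,"z":-2,"turn":0}]' 40 | grep -v rot
python3 -m crank '[{"x":-3,"y":-0.7,"z":0,"turn":0},{"x":-4.2,"y":-1,"z":0,"turn":0},{"x":-4.2,"y":-1,"z":0,"turn":0},{"x":-4.2,"y":-1,"z":0,"turn":0},{"x":-3.5,"y":-0.9,"z":0,"turn":0}]' | grep -v rot
python3 -m crank '[{"x":-2.2,"y":-0.6,"z":0,"turn":-0.094},{"x":0,"y":0,"z":0,"turn":0},{"x":0,"y":0,"z":0,"turn":0},{"x":0,"y":0,"z":0,"turn":0}]' | grep -v rot
python3 - <<'E'
from h import *
goto(515.4,-281.6,13,98.3)
p,d=manip.grab_frame("top");W=cloud(d,manip.camera_model("top"))*1000
cm=manip.camera_model("wrist");p,d=manip.grab_frame("wrist");W2=wcloud(d,cm)*1000
a=np.vstack([W.reshape(-1,3),])
# box floor red-brown pixels from initial top picture
P=np.load("pics/top0.npy").astype(int);W0=cloud(np.load("pics/top0d.npy"),manip.camera_model("top"))*1000
red=(P[...,0]-P[...,2]>35)&(P[...,1]<P[...,0]*.55)
m=red&(W0[...,2]>34)&(W0[...,2]<50)&(W0[...,1]<-170)&(W0[...,1]>-420)&(W0[...,0]>300)&(W0[...,0]<620)
print("rim",m.sum(),cv2.minAreaRect(W0[m][:,:2].astype(np.float32)))
m=red&(W0[...,2]<12)&(W0[...,1]<-170)&(W0[...,1]>-420)&(W0[...,0]>300)&(W0[...,0]<620)
print("floor",m.sum(),cv2.minAreaRect(W0[m][:,:2].astype(np.float32)),W0[m].mean(0))
m=(W2[...,2]>36)&(W2[...,2]<48)&(W2[...,1]<-180)&(W2[...,1]>-400)&(W2[...,0]>300)&(W2[...,0]<620); m[270:]=0
print("wrist rim",m.sum(),cv2.minAreaRect(W2[m][:,:2].astype(np.float32)))
cv2.imwrite("pics/w4.png",p[:,:,::-1])
E
```

```text
time: 18.6
tool_pos: [0.556, -0.0656, 0.1535]
contact_force: [-0.4, -0.1, -0.4]
gripper_width: 0.503
grasp_force: 61.0
time: 19.1
tool_pos: [0.5192, -0.2607, 0.1521]
contact_force: [0.3, 0.6, -0.5]
gripper_width: 0.505
grasp_force: 61.0
time: 19.5
tool_pos: [0.5151, -0.28, 0.1513]
contact_force: [-0.5, 1.2, -1.4]
gripper_width: 0.501
grasp_force: 61.0
t 19.5 pos [ 515.1 -280.   151.3] yaw 98.43 -> xyz cm [-0.17 -0.   13.83] turn 0.002 F [-0.5  1.2 -1.4] w 0.5 gf 61.0
rim 0 ((0.0, 0.0), (0.0, 0.0), 0.0)
floor 0 ((0.0, 0.0), (0.0, 0.0), 0.0) [nan nan nan]
wrist rim 4205 ((461.55322265625, -289.86181640625), (250.775146484375, 146.60508728027344), 9.19145393371582)<stdin>:12: RuntimeWarning: Mean of empty slice.
  ret = um.true_divide(
```

View pics/w4.png

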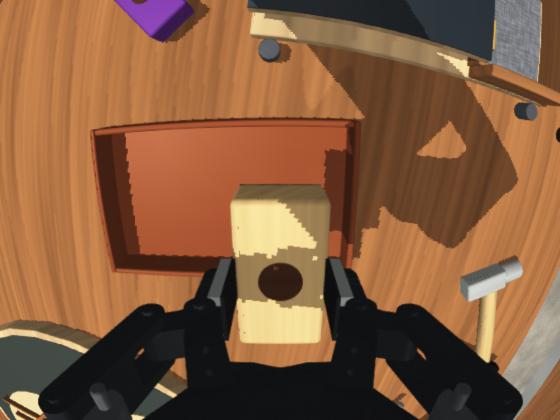

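The wrist view shows the caul held level between the fingers over the far half of the box. The box rim runs from (95,130) to (358,120), and its fit (461.5,-290, yaw about 9°) agrees with my estimate. Lower it.

```bash

python3 -m crank '[{"x":-0.15,"y":0,"z":2,"turn":-0.005},{"x":0,"y":0.05,"z":3,"turn":0},{"x":0,"y":0,"z":3,"turn":0},{"x":0,"y":0,"z":2.5,"turn":0},{"x":0,"y":0,"z":1.5,"turn":0}]' | grep -v rot
python3 -m crank '[{"x":0,"y":0,"z":0.8,"turn":0},{"x":0,"y":0,"z":0.4,"turn":0},{"x":0,"y":0,"z":0.2,"turn":0},{"x":0,"y":0,"z":0.15,"turn":0},{"x":0,"y":0,"z":0,"turn":0}]' | grep -v rot
```

```text
time: 20.1
tool_pos: [0.5147, -0.2806, 0.0287]
contact_force: [-1.0, 0.5, 0.0]
gripper_width: 0.507
grasp_force: 61.0
time: 20.6
tool_pos: [0.5163, -0.2828, 0.0166]
contact_force: [0.3, 0.6, -0.7]
gripper_width: 0.505
grasp_force: 61.0
```

```bash

python3 -m crank '[{"x":0,"y":0,"z":0.1,"turn":0},{"x":0,"y":0,"z":0.1,"turn":0},{"x":0,"y":0,"z":0.05,"turn":0},{"x":0,"y":0,"z":0.0,"turn":0}]' | grep -v rot
python3 -m crank '[{"x":0,"y":0,"z":0.05,"turn":0},{"x":0,"y":0,"z":0.05,"turn":0}]' | grep -v rot
```

```text
time: 21.0
tool_pos: [0.5156, -0.2824, 0.0131]
contact_force: [0.6, -0.6, -0.4]
gripper_width: 0.503
grasp_force: 61.0
time: 21.2
tool_pos: [0.5157, -0.2824, 0.0125]
contact_force: [-1.7, 1.9, 3.4]
gripper_width: 0.505
grasp_force: 61.6
```

The caul has touched down (3.4 N). Release, rise and go to the left caul.

```bash

python3 -m crank '[{"x":0,"y":0,"z":0.04,"turn":0},{"x":0,"y":0,"z":0,"turn":0}]' 54| grep -v rot
python3 -m crank '[{"x":0,"y":0,"z":0,"turn":0},{"x":0,"y":0,"z":0,"turn":0},{"x":0,"y":0,"z":0,"turn":0}]' 70| grep -v rot
python3 -m crank '[{"x":0,"y":0,"z":-1,"turn":0},{"x":0,"y":0,"z":-3,"turn":0},{"x":0,"y":0,"z":-4,"turn":0},{"x":0,"y":0,"z":-4,"turn":0},{"x":0,"y":0,"z":-3,"turn":0}]' | grep -v rot
python3 - <<'E'
from h import *
goto(549,129.5,160,92.5)
E
```

```text
time: 21.4
tool_pos: [0.5157, -0.2825, 0.0118]
contact_force: [0.8, -0.4, -0.2]
gripper_width: 0.536
grasp_force: 0.0
time: 21.7
tool_pos: [0.5157, -0.2824, 0.0118]
contact_force: [0.5, -0.2, -0.2]
gripper_width: 0.701
grasp_force: 0.0
time: 22.2
tool_pos: [0.5165, -0.283, 0.1659]
contact_force: [-0.3, 0.2, 1.1]
gripper_width: 0.699
grasp_force: 0.0
t 22.2 pos [ 516.5 -283.   165.9] yaw 98.71 -> xyz cm [40.28  9.45  0.5 ] turn 0.108 F [-0.3  0.2  1.1] w 0.7 gf 0.0
```

```bash

python3 -m crank '[{"x":4,"y":0.9,"z":0,"turn":0},{"x":4.7,"y":1.1,"z":0,"turn":0},{"x":4.7,"y":1.1,"z":0,"turn":0},{"x":4.7,"y":1.1,"z":0,"turn":0},{"x":4.7,"y":1.1,"z":0,"turn":0}]' 100 | grep -v rot
python3 -m crank '[{"x":4.7,"y":1.1,"z":0,"turn":0},{"x":4.7,"y":1.1,"z":0,"turn":0},{"x":4.7,"y":1.1,"z":0,"turn":0},{"x":3.3,"y":0.8,"z":0,"turn":0},{"x":0,"y":0,"z":0.5,"turn":0.108}]' | grep -v rot
python3 -m crank '[{"x":0,"y":0,"z":0,"turn":0},{"x":0,"y":0,"z":0,"turn":0},{"x":0,"y":0,"z":0,"turn":0}]' | grep -v rot
python3 - <<'E'
from h import *
cm=manip.camera_model("wrist");p,d=manip.grab_frame("wrist");W=wcloud(d,cm)*1000
m=(W[...,2]>84)&(W[...,2]<95)&(W[...,1]<185)&(W[...,1]>82)&(W[...,0]>512)&(W[...,0]<595)
q=W[m]; r=cv2.minAreaRect(q[:,:2].astype(np.float32));print("top",len(q),r)
goto(*r[0],62,92.5)
E
```

```text
time: 22.7
tool_pos: [0.5336, -0.0472, 0.1629]
contact_force: [0.6, -0.1, -0.4]
gripper_width: 1.003
grasp_force: 0.0
time: 23.2
tool_pos: [0.5483, 0.1332, 0.1587]
contact_force: [0.1, -0.9, -0.3]
gripper_width: 0.998
grasp_force: 0.0
time: 23.5
tool_pos: [0.5479, 0.1285, 0.1573]
contact_force: [0.3, -1.6, 1.0]
gripper_width: 0.996
grasp_force: 0.0
top 6165 ((553.5203857421875, 130.20079040527344), (46.243995666503906, 83.33060455322266), 2.8238472938537598)
t 23.55 pos [547.9 128.4 157.3] yaw 92.51 -> xyz cm [0.15 0.56 9.53] turn 0.0 F [-1.1  0.  -0.5] w 1.0 gf 0.0
```

```bash

python3 -m crank '[{"x":0.15,"y":0.53,"z":2,"turn":-0.005},{"x":0,"y":0,"z":3,"turn":0},{"x":0,"y":0,"z":2.5,"turn":0},{"x":0,"y":0,"z":1.2,"turn":0},{"x":0,"y":0,"z":0.5,"turn":0}]' | grep -v rot
python3 -m crank '[{"x":0,"y":0,"z":0.3,"turn":0},{"x":0,"y":0,"z":0,"turn":0}]' | grep -v rot
python3 -m crank '[{"x":0,"y":0,"z":0,"turn":0},{"x":0,"y":0,"z":0,"turn":0},{"x":0,"y":0,"z":0,"turn":0}]' 58 | grep -v rot
python3 -m crank '[{"x":0,"y":0,"z":0,"turn":0},{"x":0,"y":0,"z":0,"turn":0},{"x":0,"y":0,"z":0,"turn":0}]' 40 | grep -v rot
```

```text
time: 24.05
tool_pos: [0.5521, 0.1303, 0.0635]
contact_force: [-0.0, 0.1, 0.8]
gripper_width: 1.002
grasp_force: 0.0
time: 24.25
tool_pos: [0.5537, 0.1309, 0.0628]
contact_force: [-0.5, 0.5, 0.4]
gripper_width: 1.0
grasp_force: 0.0
time: 24.55
tool_pos: [0.5535, 0.131, 0.0626]
contact_force: [-0.1, 0.3, 0.5]
gripper_width: 0.579
grasp_force: 0.0
time: 24.85
tool_pos: [0.5537, 0.1311, 0.0631]
contact_force: [-0.8, 0.2, 5.8]
gripper_width: 0.504
grasp_force: 60.4
```

```bash

python3 -m crank '[{"x":0,"y":0,"z":-0.5,"turn":0},{"x":0,"y":0,"z":-1.5,"turn":0},{"x":0,"y":0,"z":-2.5,"turn":0},{"x":0,"y":0,"z":-2.5,"turn":0},{"x":0,"y":0,"z":-2.5,"turn":0}]' | grep -v rot
python3 -m crank '[{"x":-3,"y":-1.2,"z":0,"turn":0},{"x":-4.2,"y":-1.68,"z":0,"turn":0},{"x":-4.2,"y":-1.68,"z":0,"turn":0},{"x":-4.2,"y":-1.68,"z":0,"turn":0},{"x":-4.2,"y":-1.68,"z":0,"turn":0}]' | grep -v rot
python3 -m crank '[{"x":-4.2,"y":-1.68,"z":0,"turn":0},{"x":-4.2,"y":-1.68,"z":0,"turn":0},{"x":-4.2,"y":-1.68,"z":0,"turn":0},{"x":-4.2,"y":-1.68,"z":0,"turn":0},{"x":-3.2,"y":-1.28,"z":0,"turn":0}]' | grep -v rot
python3 -m crank '[{"x":-2.2,"y":-0.88,"z":0,"turn":-0.103},{"x":0,"y":0,"z":0,"turn":0},{"x":0,"y":0,"z":0,"turn":0},{"x":0,"y":0,"z":0,"turn":0}]' | grep -v rot
python3 - <<'E'
from h import *
goto(406.9,-298.1,13.5,98.7)
p,d=manip.grab_frame("wrist");cv2.imwrite("pics/w5.png",p[:,:,::-1])
E
```

```text
time: 25.35
tool_pos: [0.5527, 0.1309, 0.1583]
contact_force: [0.2, 0.6, -0.6]
gripper_width: 0.5
grasp_force: 61.0
time: 25.85
tool_pos: [0.4828, -0.0721, 0.1576]
contact_force: [1.1, -0.7, -0.0]
gripper_width: 0.504
grasp_force: 61.0
time: 26.35
tool_pos: [0.4123, -0.2766, 0.1577]
contact_force: [1.1, -0.1, -0.5]
gripper_width: 0.502
grasp_force: 61.0
time: 26.75
tool_pos: [0.406, -0.2959, 0.157]
contact_force: [-0.3, 0.3, 0.2]
gripper_width: 0.494
grasp_force: 61.0
t 26.75 pos [ 406.  -295.9  157. ] yaw 98.71 -> xyz cm [-0.23  0.05 14.35] turn 0.0 F [-0.3  0.3  0.2] w 0.49 gf 61.0
```

View pics/w5.png

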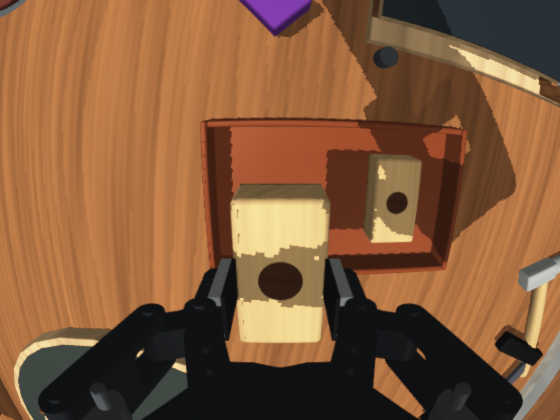

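The first caul lies flat in the far half at (395,200), and the second is held over the near half. Lower it.

```bash

python3 -m crank '[{"x":-0.23,"y":0.05,"z":2.5,"turn":0},{"x":0,"y":0.05,"z":3.5,"turn":0},{"x":0,"y":0,"z":3,"turn":0},{"x":0,"y":0,"z":2.5,"turn":0},{"x":0,"y":0,"z":1.2,"turn":0}]' | grep -v rot
python3 -m crank '[{"x":0,"y":0,"z":0.6,"turn":0},{"x":0,"y":0,"z":0.4,"turn":0},{"x":0,"y":0,"z":0.2,"turn":0},{"x":0,"y":0,"z":0.1,"turn":0},{"x":0,"y":0,"z":0,"turn":0}]' | grep -v rot
```

```text
time: 27.3
tool_pos: [0.4061, -0.2966, 0.0272]
contact_force: [1.1, 0.4, -0.0]
gripper_width: 0.499
grasp_force: 61.0
time: 27.8
tool_pos: [0.4076, -0.2994, 0.0176]
contact_force: [-1.2, -0.0, -1.9]
gripper_width: 0.502
grasp_force: 61.0
```

```bash

python3 -m crank '[{"x":0,"y":0,"z":0.15,"turn":0},{"x":0,"y":0,"z":0.15,"turn":0},{"x":0,"y":0,"z":0.05,"turn":0},{"x":0,"y":0,"z":0.0,"turn":0}]' | grep -v rot
python3 -m crank '[{"x":0,"y":0,"z":0.05,"turn":0},{"x":0,"y":0,"z":0.05,"turn":0}]' | grep -v rot
```

```text
time: 28.2
tool_pos: [0.407, -0.2989, 0.0132]
contact_force: [-0.6, 0.2, -0.3]
gripper_width: 0.501
grasp_force: 61.0
time: 28.4
tool_pos: [0.4071, -0.299, 0.0131]
contact_force: [-3.6, 3.1, 8.1]
gripper_width: 0.503
grasp_force: 62.5
```

Touched down. Release and retreat, then make a final check.

```bash

python3 -m crank '[{"x":0,"y":0,"z":0,"turn":0},{"x":0,"y":0,"z":0,"turn":0}]' 54| grep -v rot
python3 -m crank '[{"x":0,"y":0,"z":0,"turn":0},{"x":0,"y":0,"z":0,"turn":0},{"x":0,"y":0,"z":0,"turn":0}]' 70| grep -v rot
python3 -m crank '[{"x":0,"y":0,"z":-1,"turn":0},{"x":0,"y":0,"z":-3,"turn":0},{"x":0,"y":0,"z":-4,"turn":0},{"x":0,"y":0,"z":-4,"turn":0},{"x":0,"y":0,"z":-3,"turn":0}]' | grep -v rot
python3 -m crank '[{"x":-4,"y":0,"z":-2,"turn":0},{"x":-4,"y":0,"z":-2,"turn":0},{"x":-4,"y":0,"z":-2,"turn":0},{"x":-4,"y":0,"z":0,"turn":0},{"x":0,"y":0,"z":0,"turn":0}]' | grep -v rot
python3 - <<'E'
from h import *
p,d=manip.grab_frame("top");cv2.imwrite("pics/end.png",cv2.resize(p,(800,600))[:,:,::-1])
W=cloud(d,manip.camera_model("top"))*1000
m=(p[...,0]>150)&(p[...,2]>95)&(W[...,0]>330)&(W[...,0]<590)&(abs(W[...,1]+290)<80)&(W[...,2]>30)
n,l,st,ce=cv2.connectedComponentsWithStats(m.astype(np.uint8))
for i in range(1,n):
    if st[i,4]>80: q=W[l==i];print(np.median(q,0).round(1),np.percentile(q[:,2],[5,95]).round(1),st[i,4])
b=W[(W[...,0]>480)&(W[...,0]<660)&(abs(W[...,1]-32)<130)][:,2]; print("board z",np.percentile(b,[5,50,95]))
E
```

```text
time: 28.6
tool_pos: [0.4072, -0.299, 0.0123]
contact_force: [0.3, -0.1, 0.1]
gripper_width: 0.542
grasp_force: 0.1
time: 28.9
tool_pos: [0.4071, -0.2989, 0.0122]
contact_force: [-0.2, 0.6, -0.4]
gripper_width: 0.702
grasp_force: 0.0
time: 29.4
tool_pos: [0.4077, -0.2996, 0.1662]
contact_force: [0.9, 0.1, 0.1]
gripper_width: 0.697
grasp_force: 0.0
time: 29.9
tool_pos: [0.4312, -0.4612, 0.2233]
contact_force: [0.2, 0.9, -0.0]
gripper_width: 0.701
grasp_force: 0.0
[ 514.  -286.1   38.4] [35.  41.7] 690
[ 407.6 -299.3   38.1] [34.6 41.6] 850
board z [51.65200561 54.9265478  58.31656635]
```

View pics/end.png

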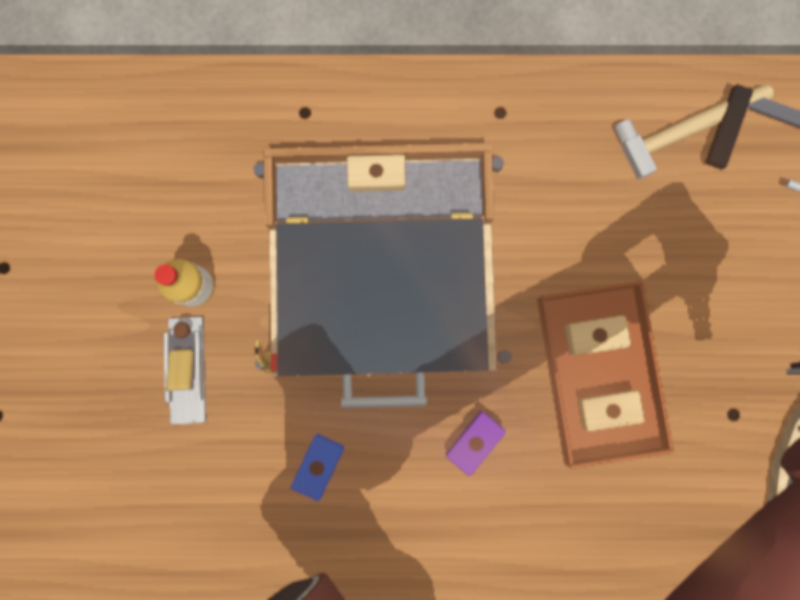

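The picture shows both sound cauls flat in the box at (600,335) and (613,411), and the failed one in the trough at (376,171). The board is down, and the plane, bottle and look-alikes are unmoved. Handing in.

```bash
python3 -c "
from plant import manip
print(manip.job_done())"
```

```text
the job is handed in; nothing more can be done
None
```

The job is handed in after about 30 s of the 67 s: the board went up to about 0.345 rad (red mark 0.35), the glazed middle caul slid into the trough and stays there, the board is back down, and the two sound cauls lie flat in the box; the first close on the handle missed the bar before lifting, so I regripped it about 10 mm lower.

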